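Eject and unload the cured blanks from the mould

ROBOT

A 6-joint arm with a two-finger parallel gripper is mounted at the origin on the work surface. World frame = base frame: x ahead of the robot, y to its left, z up, the work surface at z = 0. Lengths are in mm, angles in rad, forces in N, time in s.
With the tool pointing down it reaches from about 350 to 775 mm from the base axis. Payload 7.3 kg.
Tool frame: the origin (TCP) lies midway between the tips of the shut fingers; the grasp point (between the pads) lies 19 mm behind it; z points along the fingers, y is the direction in which the jaws open and shut (so a half turn about z gives the same grasp; the last joint's range is limited). The gripper opens to 92 mm and grips with 3 to 60 N. Pads are 19 mm wide; open, the fingers measure 130 mm over their backs; the gripper's body (75 mm by 190 mm) begins 47 mm behind the grasp point.
Start: joints at [0.981, 0.342, 1.524, -0, 1.275, -0.146], TCP at [225.41, 474.168, 226.741] pointing down, gripper open.
Joint ranges: [-2.53, 2.53], [-0.77, 2.02], [0.04, 2.7], [-1, 4.14], [0.28, 2.66], [-3.11, 3.11]. Speed limits (rad/s): [2.57, 2.57, 3.14, 3.14, 3.14, 3.14].

INTERFACE

Orientations are given as [roll, pitch, yaw] about the fixed x, y, z axes, in that order (R = Rz(yaw) Ry(pitch) Rx(roll)).
In Python, from plant import sensors, imaging, ticket gives the robot as it stands. The module is installed in compiled form; this text tells all that it offers.
- The arm moves only by the tool arm_command, never from a script. Its argument "increments" is one flat list of numbers, 5 for each row, row after row: the closure, from 0 (fully open) to 1 (shut), then the shift along the tool's x, y, z in mm, then the turn about the tool's z in degrees. In form: [hand, dx, dy, dz, spin, hand, dx, dy, dz, spin, ...]. A call has 1 to 20 rows; each row is the pose to reach, as a shift and turn from the pose commanded when the call began, along the tool's axes at that moment; what a row does not reach only later rows make up. A row lasts 1/8 s, in which the tool goes at most 62.5 mm and 10.7 degrees, less where a joint would pass 70% of its speed; a pose out of reach is approached as far as the arm can. A call with a gripper value outside its range is refused whole. The fingers move at their own pace and stop on an object; the grip force is fixed at half the most. Time passes only in rows, so rows that repeat a pose let the fingers close. It gives the time, the measured TCP pose, the force and the opening at its end, in the units of the state.
- sensors.get_obs(): the state, without advancing time (a new reading comes with each control period).
- imaging.capture(name): name is "scene" or "top" or "wrist"; returns the picture (420x560x3 uint8, blue, green, red); there is no depth.
- imaging.calibration(name): a dict with "fx", "fy", "cx", "cy" (pixels), "world_to_cam" (4x4, takes a point from world to camera coordinates); the wrist camera has in their place "hand_eye" (4x4, takes a point from camera to tool coordinates, whose origin is the TCP and whose axes are the flange's). Camera axes: x right, y down, z forward; pixel columns grow to the right and rows downward; lengths in mm; the calibration is good to about 2 mm. A picture is of the moment at which its call begins: read the wrist's pose just before it. calibration takes no time and is no camera call.
- ticket.close_job(): hands the job in, once; it reports no verdict.
The state is a dict: "time": time; "joint_positions": joint angles; "dq": joint speeds; "tau": joint torques, N m; "tool_pos": TCP position; "tcp_rot": TCP orientation; "contact_force": force on the tool from outside, world axes, zero at the start; "moment": the same for the moment, N m; "grip_width": finger opening in mm.
Only numpy, scipy, OpenCV 4.12 (cv2) and the standard library are available. Lean on these libraries where they do the work, as an engineer would, in place of code of your own. Each camera call takes 0.05 s, during which the arm holds its last target. There are 200 camera calls.

TASK

Unload the ejector mould: draw the yellow-headed locking pin straight up out of its sleeve and lay it down flat on the blue mat, then turn the black-knobbed lever until it lies over the green mark, so that the ejector pins push the red blanks up out of their wells. Put every red blank in the wooden tray, each resting on the tray's floor and not on another, and then swing the lever fully back to its rest. Leave everything else on the bench where it is.

Things in the scene. Friction and masses are not known exactly. Their poses are not given: they have to be found in the camera images.
- jig: Ejector mould, fixed: dark base plate (130 x 318 mm) with an aluminium mould block (80 mm along x, 190 mm along y) and, on its -y side, a grey housing (top 40 mm above the bench). Origin: on the bench under the block's centre, z up. Four wells in a row at x = 0, y = -69, -23, 23, 69 mm, each 25.5 (x) by 31.5 (y) mm, 24 mm deep, with an ejector hole in the floor.
- mould_top (a point): Centre of the mould block's top face, 50 mm above the bench. Under each well is a steel ejector pin, 12 mm across, 1 mm below the blank at the start. The pins rise as the lever is turned, 12.5 mm per rad; with the lever on the mark the blanks stand 11 to 15 mm proud of this face.
- lever (a joint): Ejector lever, rad: 0 = at rest (arm pointing to the jig's -x, ejector pins down), growing as the arm swings counter-clockwise seen from above (towards the jig's -y) up to its stop at 1.5. It stays where it is left; about 3 N at the knob moves it.
- lever_hinge (a point): Point on the lever's vertical hinge axis, 46 mm above the bench, in the jig's frame at x = 0, y = -150 mm. Its x axis turns with the lever; the arm runs along its -x. The steel arm (14 mm wide, with a red line, its top 56 mm above the bench) ends 100 mm out in the knob.
- lever_knob (a point): Point on the axis of the lever's upright round black knob (20 mm across, from 56 to 96 mm above the bench), 82 mm above the bench, 100 mm from the hinge axis.
- mark: Green T-shaped index plate, fixed on top of the grey housing under the lever's swing: a 16 mm wide stem from the hinge with a 26 mm wide tip, ending 61 mm from the hinge axis. Origin on that axis, z up; it points along its own -x. The lever is on the mark when its arm lies right over it: joint = yaw of this body less yaw of the jig (0.95 to 1.25 rad).
- lockpin: Brass locking pin, 78 mm long, 60 g: shaft 10 mm across, 54 mm long, then a yellow head 24 (own x) by 14 (own y) by 24 mm tall. Origin: the shaft's foot; z runs to the head. It starts upright, foot 8 mm above the bench, in a 32 mm deep sleeve (11.5 mm bore) in the grey housing, beside the lever arm, and blocks the lever's swing.
- pin_head (a point): Centre of the pin's yellow head, 66 mm from its foot.
- pin_mid (a point): Middle of the pin's length, 39 mm from its foot.
- mat: Blue felt mat fixed on the bench, 150 x 150 mm, 3 mm thick. Origin: centre of its underside.
- tray: Shallow open wooden tray, loose, 0.6 kg: 160 mm (own x) by 130 mm (own y), walls 5 mm thick and 18 mm high, floor 5 mm thick. Origin: centre of its underside, z up.
- blank1: Red cured resin blank with an orange dot on its top, 24 mm (own x) by 30 mm (own y) by 24 mm tall, about 30 g. Origin: its centre (12 mm above its underside). It starts sunk in a well of the mould, its top flush with the block, its axes along the jig's. Two to four blanks are present; absent ones read None.
- blank2: Red cured resin blank with an orange dot on its top, 24 mm (own x) by 30 mm (own y) by 24 mm tall, about 30 g. Origin: its centre (12 mm above its underside). It starts sunk in a well of the mould, its top flush with the block, its axes along the jig's. Two to four blanks are present; absent ones read None.
- blank3: Red cured resin blank with an orange dot on its top, 24 mm (own x) by 30 mm (own y) by 24 mm tall, about 30 g. Origin: its centre (12 mm above its underside). It starts sunk in a well of the mould, its top flush with the block, its axes along the jig's. Two to four blanks are present; absent ones read None.
- blank4: Red cured resin blank with an orange dot on its top, 24 mm (own x) by 30 mm (own y) by 24 mm tall, about 30 g. Origin: its centre (12 mm above its underside). It starts sunk in a well of the mould, its top flush with the block, its axes along the jig's. Two to four blanks are present; absent ones read None.
- cup: White paper cup, 72 mm across, 88 mm tall; a bystander to be left alone. Origin: underside.
- remote: White remote control lying flat, 45 x 140 x 20 mm; a bystander to be left alone. Origin: underside.
- carton: Small cardboard carton, 50 x 40 x 75 mm; a bystander to be left alone. Origin: underside.
- glue: Small glue bottle, 36 mm across, 75 mm tall; a bystander to be left alone. Origin: underside.
- glasses: Black spectacles, about 140 x 130 mm; a bystander to be left alone. Origin: underside.
- chisel: Small hand tool with an orange handle, 160 mm long; a bystander to be left alone. Origin: underside.
- dustbrush: Bench brush lying flat, 160 mm long; a bystander to be left alone. Origin: underside.

How it is judged:
By the outcome, as a careful person would: the job done as asked, in the order asked, and still so for the second after the job is handed in, with the robot touching nothing.
Of blank1, blank2, blank3, blank4 only 2 to 4 are there at a start; the rules pass over those that are not, and their reading is None.
At some moment in a run one of tray may be knocked a few centimetres aside while the robot is not near it.
Once in a run the grip may slacken for a moment while it holds something.
It also fails if it takes over 210 s, if anything falls off the work surface, if the arm or the gripper's body presses on something with over 40 N, if the wrist force passes 120 N, or if a joint passes its speed limit or range.

## Working session

There is one attempt and no reset: what is moved stays moved. The work goes in short steps, Python scripts to look and compute and a tool call to move; the robot and the scene stay as the last step left them, time stands still between calls to the robot, and variables do not carry over. Pictures are saved under pics/ and viewed, about 12 in all and at most 16, crops included, and the job is handed in when it is done.

Besides the shell and the picture viewer there is one more tool, called as a command line: name --argument value ..., lists and objects as JSON in quotes. arm_command: Moves the arm, as the interface text tells. Its arguments: {"type":"object","properties":{"increments":{"type":"array","items":{"type":"number"}}},"required":["increments"]}

```bash
mkdir -p pics; python3 - <<'E'
from plant import sensors, imaging
import cv2,numpy as np
print(sensors.get_obs())
for n in("top","scene"):
    im=imaging.capture(n); cv2.imwrite(f"pics/{n}0.png",im); c=imaging.calibration(n); print(n,c)
print(imaging.calibration("wrist"))
E
```

```text
{'time': 0.0, 'joint_positions': array([ 9.81041796e-01,  3.42735598e-01,  1.52500808e+00, -1.55558820e-05,
        1.27538789e+00, -1.46016520e-01]), 'dq': array([ 0.000135  ,  0.00071446, -0.0003828 , -0.000344  , -0.00134702,
       -0.00073121]), 'tau': array([-4.01893567e-04, -4.31257474e+01, -2.44214487e+01,  7.16383453e-02,
        5.61140198e-02, -9.95096025e-05]), 'tool_pos': array([225.15902384, 473.82265349, 226.0413964 ]), 'tcp_rot': array([-3.14006795e+00, -2.09192241e-04,  2.69785902e+00]), 'contact_force': array([0.989092  , 0.22192643, 0.2167732 ]), 'moment': array([ 0.01345728, -0.00753804,  0.01075222]), 'grip_width': 92.09409504896574}
top {'fx': 384.90212223404484, 'fy': 384.90212223404484, 'cx': 275.6117767104218, 'cy': 211.44045450362435, 'world_to_cam': array([[-1.35922151e-01, -9.90719478e-01,  2.90279627e-04,
         7.03034067e+01],
       [-9.66108140e-01,  1.32480676e-01, -2.21548937e-01,
         5.89549592e+02],
       [ 2.19454391e-01, -3.03938497e-02, -9.75149211e-01,
         7.54135972e+02],
       [ 0.00000000e+00,  0.00000000e+00,  0.00000000e+00,
[... 250 characters left out ...]
5520692e-01, -5.32912751e-01, -6.93017791e-01,
        -2.30764744e+02],
       [-4.85803762e-01,  4.94590926e-01, -7.20676433e-01,
         1.28179523e+03],
       [ 0.00000000e+00,  0.00000000e+00,  0.00000000e+00,
         1.00000000e+00]])}
{'fx': 305.8264388457349, 'fy': 305.8264388457349, 'cx': 276.3859108364176, 'cy': 207.33036525881843, 'hand_eye': array([[-8.17541741e-04, -9.65779032e-01, -2.59364980e-01,
         7.02648104e+01],
       [ 9.99999640e-01, -8.48103216e-04,  5.93316664e-06,
         3.26987586e-01],
       [-2.25698402e-04, -2.59364882e-01,  9.65779378e-01,
        -1.57613867e+02],
       [ 0.00000000e+00,  0.00000000e+00,  0.00000000e+00,
         1.00000000e+00]])}
```

View pics/top0.png

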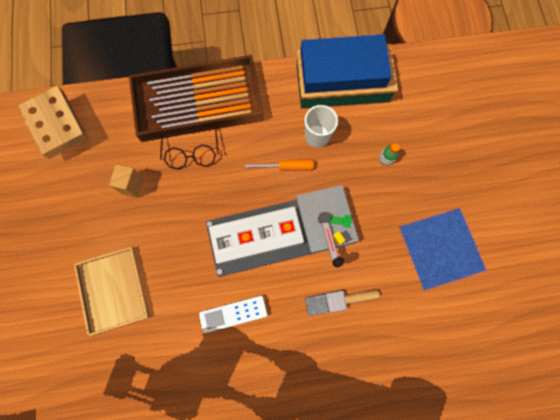

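View pics/scene0.png

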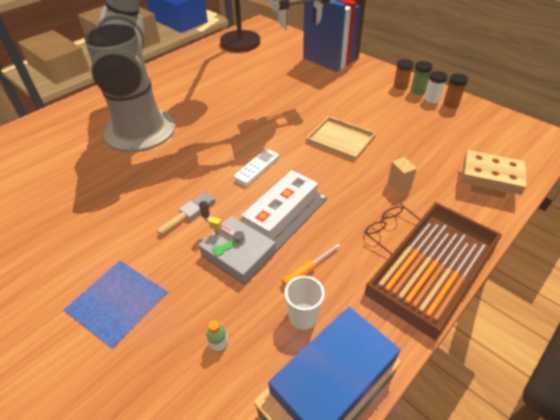

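The top view shows blanks at (246,237) and (287,227), with the other two wells empty. The pin head is at (339,238), the knob at (337,261), the mark at (345,222), the mat at (442,248) and the tray at (112,290). The scene view agrees.

```bash
cat > h.py <<'E'
import numpy as np,cv2
from plant import sensors,imaging
from scipy.spatial.transform import Rotation as Ro
def T_tool():
    o=sensors.get_obs(); T=np.eye(4); T[:3,:3]=Ro.from_euler('xyz',o["tcp_rot"]).as_matrix(); T[:3,3]=o["tool_pos"]; return T
def snap(n,save=None):
    """image, K-dict, cam_to_world"""
    c=imaging.calibration(n)
    M=T_tool()@c["hand_eye"] if n=="wrist" else np.linalg.inv(c["world_to_cam"])
    im=imaging.capture(n)
    if save: cv2.imwrite(f"pics/{save}.png",im)
    return im,c,M
def ray(v,px):
    _,c,M=v; d=M[:3,:3]@np.array([(px[0]-c["cx"])/c["fx"],(px[1]-c["cy"])/c["fy"],1]); return M[:3,3],d/np.linalg.norm(d)
def plane(v,px,z):
    o,d=ray(v,px); return o+d*(z-o[2])/d[2]
def tri(v1,p1,v2,p2):
    A=np.zeros((3,3));b=np.zeros(3);R=[ray(v1,p1),ray(v2,p2)]
    for o,d in R: P=np.eye(3)-np.outer(d,d);A+=P;b+=P@o
    x=np.linalg.solve(A,b); return x,max(np.linalg.norm((np.eye(3)-np.outer(d,d))@(x-o)) for o,d in R)
def proj(v,p):
    _,c,M=v; q=np.linalg.inv(M)@np.r_[p,1]; return np.array([c["fx"]*q[0]/q[2]+c["cx"],c["fy"]*q[1]/q[2]+c["cy"]])
R={"yellow":((24,150,120),(34,255,255)),"green":((50,120,60),(75,255,255)),"red":((0,170,110),(5,255,255)),"blue":((105,120,50),(125,255,255)),
 "black":((0,0,0),(179,120,45)),"white":((0,0,170),(179,60,255))}
def blobs(im,col,amin=15,roi=None):
    m=cv2.inRange(cv2.cvtColor(im,cv2.COLOR_BGR2HSV),*[np.array(a) for a in R[col]])
    if roi: k=np.zeros_like(m);x0,y0,x1,y1=roi;k[y0:y1,x0:x1]=255;m&=k
    cs,_=cv2.findContours(m,cv2.RETR_EXTERNAL,cv2.CHAIN_APPROX_NONE)
    return sorted([(cv2.contourArea(c),cv2.minAreaRect(c),c) for c in cs if cv2.contourArea(c)>=amin],key=lambda t:-t[0])
E
python3 - <<'E'
from h import *
V={n:snap(n) for n in("top","scene")}
roi={"top":(190,170,500,300),"scene":(60,160,340,350)}
for n,v in V.items():
    for c in("yellow","green","red","blue","black","white"):
        for a,r,_ in blobs(v[0],c,6,roi[n])[:5]: print(n,c,a,np.round(r[0],1),np.round(r[1],1),round(r[2]))
E
python3 -c "
import cv2
a=cv2.imread('pics/top0.png')[180:285,200:360];b=cv2.imread('pics/scene0.png')[165:285,190:340]
cv2.imwrite('pics/c0.png',cv2.vconcat([cv2.resize(a,(450,295),interpolation=2),cv2.resize(b,(450,300),interpolation=2)]))"
```

```text
top yellow 54.5 [338.4 237.4] [10.5  6.4] 56
top green 137.0 [339.5 221. ] [10. 21.] 90
top red 109.0 [286.8 226.6] [10. 13.] 77
top red 35.5 [245.2 236.8] [10.2 13. ] 77
top blue 3987.0 [442.2 248.1] [69.1 63.3] 69
top black 38.0 [337.5 261.5] [7. 7.] 90
top white 3229.5 [255.  232.7] [41.8 89.7] 77
top white 95.0 [335.5 295.5] [ 7. 17.] 90
top white 62.5 [329.5 240. ] [36.1  5.7] 75
top white 20.5 [255.5 297.5] [ 3. 15.] 90
top white 11.5 [219.3 271.3] [3.5 4.2] 45
scene yellow 30.0 [214.6 220. ] [9.  4.6] 14
scene green 76.0 [223.4 247.3] [ 7.2 19.2] 63
scene blue 536.0 [325. 333.] [32. 28.] 90
scene white 1988.0 [280.3 200.4] [31.2 76.3] 48
scene white 1355.0 [240.  245.2] [53.  44.7] 34
scene white 1062.5 [304. 293.] [39.2 35.4] 19
scene white 462.0 [253.9 168.2] [15.9 41.3] 50
scene white 243.0 [196.6 203.9] [12.2 33.3] 56
```

View pics/c0.png

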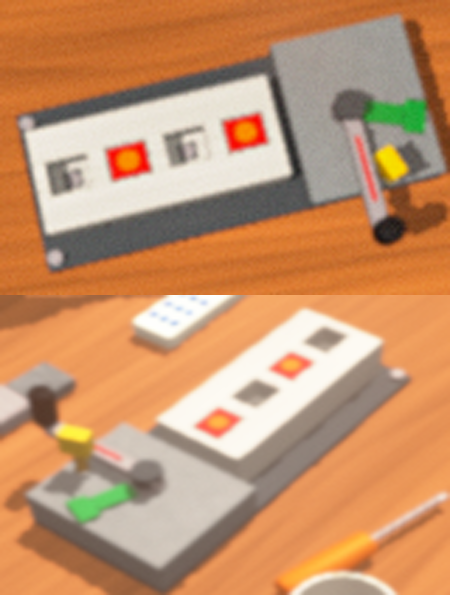

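The crop shows blanks in wells y=-69 and y=+23. The pin stands beside the lever arm, on the side towards the green mark.

```bash
python3 - <<'E'
from h import *
V={n:snap(n) for n in("top","scene")}; t,s=V["top"],V["scene"]
roi={"top":(190,170,500,300),"scene":(60,160,340,350)}
b=blobs(t[0],"white",500,roi["top"])[0]
P=np.array([plane(t,p,50)[:2] for p in b[2][:,0]],np.float32); r=cv2.minAreaRect(P); print("block top",r)
bs=[x for x in blobs(s[0],"white",1500,roi["scene"])][0]
box=cv2.boxPoints(r); print(np.round(box,1)); print("scene proj",[np.round(proj(s,[*q,50])) for q in box], "tri ctr",tri(t,b[1][0],s,bs[1][0]))
L=max([(np.linalg.norm(box[i]-box[(i+1)%4]),i) for i in range(4)]); d=box[(L[1]+1)%4]-box[L[1]]; d*=np.sign(d[1]); yaw=np.arctan2(-d[0],d[1]); print("yaw",yaw)
c=np.array(r[0]); y=np.array([-np.sin(yaw),np.cos(yaw)]);x=np.array([np.cos(yaw),np.sin(yaw)])
print("hinge",c-150*y,"knob",c-150*y-100*x,"wells",[np.round(c+k*y,1) for k in(-69,-23,23,69)])
print("pinhead tri",tri(t,(338.4,237.4),s,(214.6,220)), plane(t,(338.4,237.4),86))
print("knobtop",plane(t,(337,261),96), "dots", plane(t,(286.8,226.6),50),plane(t,(245.2,236.8),50))
g=blobs(t[0],"green",50,roi["top"])[0][2][:,0]; G=np.array([plane(t,p,41)[:2] for p in g]); q=np.linalg.norm(G-(c-150*y),axis=1); far=G[q>50].mean(0)-(c-150*y); print("mark max r",q.max(),"theta mark",np.arctan2(-far[1],-far[0])-yaw)
m=blobs(t[0],"blue",2000,roi["top"])[0]; print("mat",cv2.minAreaRect(np.array([plane(t,p,3)[:2] for p in m[2][:,0]],np.float32)))
# tray: outline from wood light colour
hsv=cv2.cvtColor(t[0],cv2.COLOR_BGR2HSV); print("tray hsv",hsv[290,112],"bench",hsv[350,60])
for p in((77,263),(131,249),(147,322),(90,334)): print("tray corner",np.round(plane(t,p,18)))
print("tray c",plane(t,(112,290),18))
E
```

```text
block top ((558.4132080078125, 39.5533561706543), (90.90858459472656, 192.26426696777344), 5.971826076507568)
[[503.2 130.4]
 [523.2 -60.8]
 [613.6 -51.3]
 [593.6 139.9]]
scene proj [array([291., 170.]), array([240., 215.]), array([272., 233.]), array([320., 184.])] tri ctr (array([556.77542843,  38.24753592,  45.06845117]), np.float64(1.4311154028476403))
yaw 0.10422766
hinge [ 574.01906586 -109.63263321] knob [ 474.56174469 -120.03653812] wells [array([565.6, -29.1]), array([560.8,  16.7]), array([556. ,  62.4]), array([551.2, 108.2])]
pinhead tri (array([ 518.50608625, -129.35263212,   84.13153583]), np.float64(0.9260959940425069)) [ 517.71677004 -129.76239835   86.        ]
knobtop [ 469.92434    -116.98936672   96.        ] dots [560.79994149 -30.2962464   50.        ] [550.92640001  61.14134996  50.        ]
mark max r 64.08159028713487 theta mark 1.1556875824101667
mat ((473.88397216796875, -371.7057800292969), (144.82156372070312, 144.56741333007812), 9.307418823242188)
tray hsv [ 18 143 234] bench [ 13 194 209]
tray corner [549. 435.  18.]
tray corner [564. 316.  18.]
tray corner [403. 291.  18.]
tray corner [395. 411.  18.]
tray c [480.14119927 361.62265432  18.        ]
```

arm_command --increments '[0, -514, -325, 0, 58.6, 0, -514, -325, 0, 58.6, 0, -514, -325, 0, 58.6, 0, -514, -325, 0, 58.6, 0, -514, -325, 0, 58.6, 0, -514, -325, 0, 58.6, 0, -514, -325, 0, 58.6, 0, -514, -325, 0, 58.6, 0, -514, -325, 0, 58.6, 0, -514, -325, 0, 58.6, 0, -514, -325, 0, 58.6, 0, -514, -325, 0, 58.6, 0, -514, -325, 0, 58.6, 0, -514, -325, 0, 58.6]'

```text
time: 2.05
tool_pos: [549.8, -39.0, 227.1]
tcp_rot: [3.141, -0.0, 1.677]
contact_force: [0.9, -0.3, 0.6]
grip_width: 91.9
```

```bash
python3 - <<'E'
from h import *
print(sensors.get_obs()["time"])
v=snap("wrist","w1"); print(np.round(T_tool(),3))
E
```

```text
2.05
[[-1.05000e-01  9.94000e-01  0.00000e+00  5.49846e+02]
 [ 9.94000e-01  1.05000e-01  0.00000e+00 -3.91240e+01]
 [ 0.00000e+00  0.00000e+00 -1.00000e+00  2.27056e+02]
 [ 0.00000e+00  0.00000e+00  0.00000e+00  1.00000e+00]]
```

View pics/w1.png

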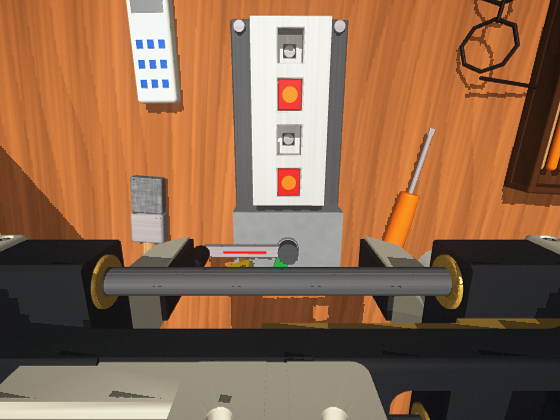

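The wrist view shows the row of wells upright in the picture, with blanks at (289,183) and (290,95) and the hinge at (288,250). The gripper hides the pin, so I back off toward -y.

arm_command --increments '[0, -60, 0, 0, 0, 0, -120, 0, 0, 0, 0, -120, 0, 0, 0, 0, -120, 0, 0, 0, 0, -120, 0, 0, 0]'

```text
time: 2.72
tool_pos: [562.5, -158.0, 226.9]
tcp_rot: [3.141, -0.0, 1.677]
contact_force: [0.8, 0.6, -0.5]
grip_width: 91.6
```

```bash
python3 - <<'E'
from h import *
v=snap("wrist","w2"); print(np.round(T_tool(),3))
import pickle; pickle.dump((v[1],v[2]),open("w2.pkl","wb"))
E
```

```text
[[-1.06000e-01  9.94000e-01  0.00000e+00  5.62603e+02]
 [ 9.94000e-01  1.06000e-01  0.00000e+00 -1.57955e+02]
 [ 0.00000e+00  0.00000e+00 -1.00000e+00  2.26970e+02]
 [ 0.00000e+00  0.00000e+00  0.00000e+00  1.00000e+00]]
```

View pics/w2.png

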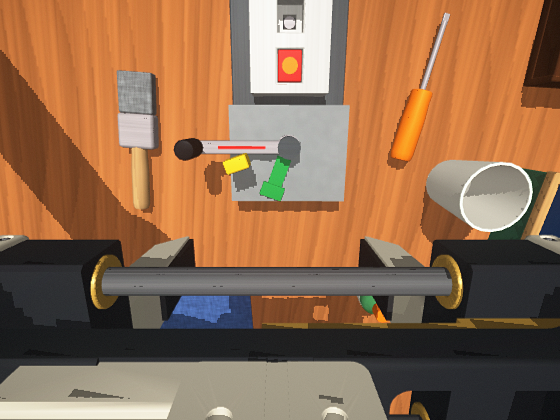

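This view shows everything at the lever: the knob top at (186,149), the hinge at (288,149), the yellow head at (236,164) and the mark tip at (273,190).

```bash
python3 - <<'E'
from h import *
import pickle
c,M2=pickle.load(open("w2.pkl","rb"))
T1=np.eye(4);T1[:3,:3]=Ro.from_euler('xyz',[3.141,0,1.6765]).as_matrix();T1[:3,3]=[549.846,-39.124,227.056]
w1=(cv2.imread("pics/w1.png"),c,T1@c["hand_eye"]);w2=(cv2.imread("pics/w2.png"),c,M2);t=snap("top");
roi1=(220,10,345,235);roi2=(150,0,345,230)
f=lambda v,col,roi,a=15:[(b[0],np.round(b[1][0],1),np.round(b[1][1],1),round(b[1][2],1)) for b in blobs(v[0],col,a,roi)]
for n,v,r in(("w1",w1,roi1),("w2",w2,roi2)):
    for col in("red","yellow","green","black"): print(n,col,f(v,col,r)[:4])
# dots red blank near: w1 lower & w2
a=blobs(w1[0],"red",200,roi1)
r1=[b for b in a]; r2=blobs(w2[0],"red",200,(270,30,310,100))[0]
near=max(r1,key=lambda b:b[1][0][1])
print("near blank tri",tri(w1,near[1][0],w2,r2[1][0]))
for b in r1: 
    P=np.array([plane(w1,p,50)[:2] for p in b[2][:,0]],np.float32);print("blank plane w1",cv2.minAreaRect(P))
P=np.array([plane(w2,p,50)[:2] for p in r2[2][:,0]],np.float32);print("w2",cv2.minAreaRect(P))
y=blobs(w2[0],"yellow",30,roi2)[0]; P=np.array([plane(w2,p,86)[:2] for p in y[2][:,0]],np.float32);print("head z86",cv2.minAreaRect(P),cv2.boxPoints(cv2.minAreaRect(P)))
print("head tri w2-top",tri(w2,y[1][0],t,blobs(t[0],"yellow",20,(190,170,500,300))[0][1][0]))
print("hinge z56?",plane(w2,(288.5,148.5),58),"tri",tri(w1,(288.5,250),w2,(288.5,148.5)))
print("knob",plane(w2,(186,149),96))
g=blobs(w2[0],"green",30,roi2)[0]; G=np.array([plane(w2,p,41)[:2] for p in g[2][:,0]],np.float32); print("mark",cv2.minAreaRect(G)); np.save("mark.npy",G)
w=blobs(w1[0],"white",2000,roi1)[0];P=np.array([plane(w1,p,50)[:2] for p in w[2][:,0]],np.float32);print("block",cv2.minAreaRect(P))
E
```

```text
w1 red [(654.0, array([289.,  94.]), array([30., 22.]), 90.0), (501.0, array([288.5, 181.5]), array([25., 21.]), 90.0)]
w1 yellow []
w1 green []
w1 black []
w2 red [(694.5, array([289.5,  65.5]), array([31., 23.]), 90.0), (79.5, array([241., 147.]), array([ 2., 46.]), 90.0)]
w2 yellow [(273.0, array([235.2, 163.7]), array([14. , 23.2]), 68.7)]
w2 green [(650.5, array([276.6, 177.7]), array([22.4, 42.3]), 20.6)]
w2 black [(52.0, array([192.5, 141.5]), array([14.1,  9.9]), 45.0)]
near blank tri (array([561.92941772, -28.33600941,  46.82862104]), np.float64(0.07668040671252194))
blank plane w1 ((551.9859619140625, 62.8168830871582), (22.92854881286621, 29.1463565826416), 6.087932109832764)
blank plane w1 ((561.7025756835938, -27.93759536743164), (23.041776657104492, 28.048341751098633), 6.0068793296813965)
w2 ((561.7713012695312, -29.08277130126953), (23.136768341064453, 28.754878997802734), 6.019191741943359)
head z86 ((518.5951538085938, -128.32376098632812), (22.982263565063477, 13.437003135681152), 27.079044342041016) [[ 505.30527 -127.57273]
 [ 511.4221  -139.53676]
 [ 531.885   -129.0748 ]
 [ 525.7682  -117.11076]]
head tri w2-top (array([ 518.19088584, -129.40361901,   83.71273432]), np.float64(0.8361205057010188))
hinge z56? [ 569.8881322 -110.2338456   58.       ] tri (array([ 571.06583291, -111.05179227,   44.93981026]), np.float64(0.577771882354443))
knob [ 473.46188192 -118.10844161   96.        ]
mark ((561.045654296875, -145.56796264648438), (48.18663024902344, 25.663450241088867), 75.13426971435547)
block ((554.6707153320312, 39.776363372802734), (80.34041595458984, 189.50389099121094), 5.834090232849121)
```

arm_command --increments '[0.4, 33.8, -40.7, 40, 69.1, 0.4, 33.8, -40.7, 70, 69.1, 0.4, 33.8, -40.7, 70, 69.1, 0.4, 33.8, -40.7, 70, 69.1, 0.4, 33.8, -40.7, 70, 69.1, 0.4, 33.8, -40.7, 70, 69.1, 0.4, 33.8, -40.7, 70, 69.1, 0.4, 33.8, -40.7, 70, 69.1, 0.4, 33.8, -40.7, 70, 69.1, 0.4, 33.8, -40.7, 100, 69.1, 0.4, 33.8, -40.7, 125, 69.1, 0.4, 33.8, -40.7, 145, 69.1, 0.4, 33.8, -40.7, 164, 69.1, 0.4, 33.8, -40.7, 164, 69.1]'

```text
time: 4.58
tool_pos: [517.7, -129.5, 61.6]
tcp_rot: [-3.139, 0.002, 0.47]
contact_force: [1.3, 0.4, 0.2]
grip_width: 54.9
```

```bash
python3 - <<'E'
from h import *
v=snap("wrist","w3");t=snap("top"); s=snap("scene")
a=cv2.resize(v[0][100:400,100:460],(400,333)); b=cv2.resize(s[0][165:285,170:320],(400,320)); cv2.imwrite("pics/c3.png",cv2.hconcat([a[:320],b]))
o=sensors.get_obs();print(o["tool_pos"],o["tcp_rot"],o["contact_force"])
E
```

```text
[ 519.1299382  -130.12561126   63.54185505] [ 3.14059899e+00 -9.90221350e-04  4.69567546e-01] [-0.42370527 -0.12287573  0.20863417]
```

View pics/c3.png

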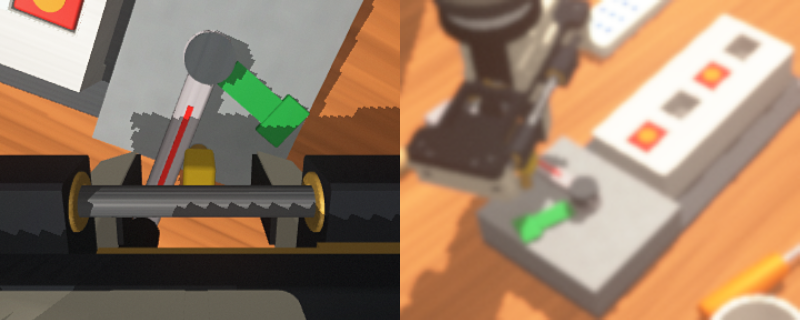

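The yellow head (crop 199,168) sits midway between the fingers. Now I close and lift straight up.

arm_command --increments '[1, 0, 0, 0, 0, 1, 0, 0, 0, 0, 1, 0, 0, 0, 0, 1, 0, 0, 0, 0, 1, 0, 0, 0, 0, 1, 0, 0, -5, 0, 1, 0, 0, -15, 0, 1, 0, 0, -25, 0, 1, 0, 0, -35, 0, 1, 0, 0, -45, 0, 1, 0, 0, -60, 0, 1, 0, 0, -80, 0, 1, 0, 0, -100, 0, 1, 0, 0, -100, 0]'

```text
time: 6.48
tool_pos: [519.5, -130.4, 164.6]
tcp_rot: [3.139, -0.003, 0.469]
contact_force: [-0.4, 0.5, -0.6]
grip_width: 13.3
```

```bash
python3 - <<'E'
from h import *
t=snap("top");s=snap("scene"); o=sensors.get_obs();print(o["tool_pos"],o["tcp_rot"],o["grip_width"])
for n,v in(("t",t),("s",s)): print(n,[(b[0],b[1][0]) for b in blobs(v[0],"yellow",5,(100,130,400,300))])
a=cv2.resize(t[0][180:280,260:400],(420,300)); b=cv2.resize(s[0][145:265,150:300],(375,300)); cv2.imwrite("pics/c4.png",cv2.hconcat([a,b]))
E
```

```text
[ 518.34795636 -129.92151083  162.57291542] [-3.14145046e+00  5.40072442e-05  4.69072337e-01] 13.91704615753477
t []
s []
```

View pics/c4.png

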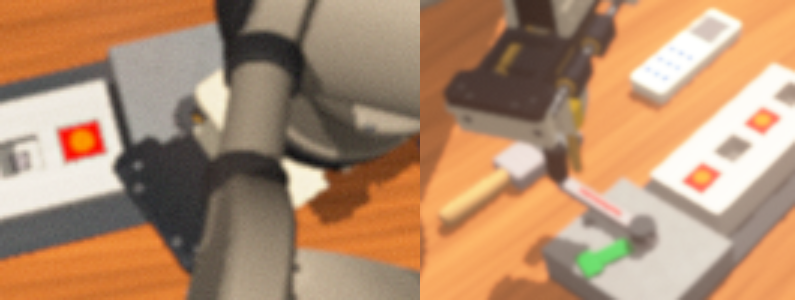

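Held: opening 13.9 mm, with the shaft clear of the sleeve. I carry it over the mat, stopping with the foot about 25 mm above.

arm_command --increments '[1, -25, 25, 0, 0, 1, -50, 52, 0, 0, 1, -80, 83, 0, 0, 1, -110, 114, 0, 0, 1, -140, 145, 0, 0, 1, -170, 176, 0, 0, 1, -188.7, 195.3, 0, 0, 1, -188.7, 195.3, 20, 0, 1, -188.7, 195.3, 50, 0, 1, -188.7, 195.3, 80, 0, 1, -188.7, 195.3, 80, 0]'

```text
time: 7.95
tool_pos: [436.9, -387.8, 79.6]
tcp_rot: [-3.135, 0.002, 0.469]
contact_force: [-0.7, 1.0, 0.3]
grip_width: 13.6
```

```bash
python3 - <<'E'
from h import *
t=snap("top");s=snap("scene"); o=sensors.get_obs();print(o["tool_pos"],o["tcp_rot"],o["grip_width"],o["contact_force"])
x,y,z=o["tool_pos"]; foot=np.array([x,y,z-55]); print("foot exp px",proj(t,foot),proj(s,foot))
a=cv2.resize(t[0][190:310,380:520],(350,300)); b=cv2.resize(s[0][190:350,40:240],(375,300)); cv2.imwrite("pics/c5.png",cv2.hconcat([a,b]))
E
```

```text
[ 438.56541523 -389.54902252   82.78253334] [-3.14106778e+00  2.40696855e-05  4.69026273e-01] 13.765405891350916 [-0.31293623  0.10767704 -0.11576175]
foot exp px [458.41646308 261.2557266 ] [ 94.54729659 289.10436239]
```

View pics/c5.png

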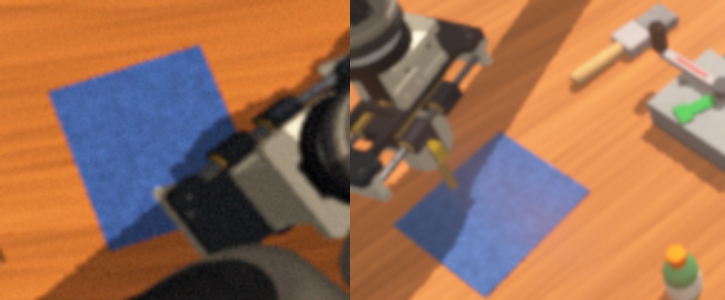

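The pin's foot is at scene pixel (95,290), exactly where I expected, so it is still held straight. I lower, release and rise.

arm_command --increments '[1, 0, 0, 10, 0, 1, 0, 0, 18, 0, 1, 0, 0, 23, 0, 1, 0, 0, 24, 0, 1, 0, 0, 24, 0, 0.8, 0, 0, 24, 0, 0.6, 0, 0, 24, 0, 0.6, 0, 0, 24, 0, 0.6, 0, 0, 10, 0, 0.6, 0, 0, -10, 0, 0.6, 0, 0, -30, 0, 0.6, 0, 0, -50, 0, 0.6, 0, 0, -50, 0]'

```text
time: 9.68
tool_pos: [439.4, -390.4, 135.1]
tcp_rot: [3.137, -0.001, 0.469]
contact_force: [0.6, -0.4, 0.1]
grip_width: 36.7
```

```bash
python3 - <<'E'
from h import *
t=snap("top");s=snap("scene"); o=sensors.get_obs();print(o["tool_pos"],o["grip_width"],o["contact_force"])
p=o["tool_pos"].copy()
for z in(3,81): p[2]=z; print(z,proj(s,p),proj(t,p))
for n,v,r in(("t",t,(380,180,520,320)),("s",s,(40,180,240,350))): print(n,[(b[0],np.round(b[1][0])) for b in blobs(v[0],"yellow",5,r)])
E
```

```text
[ 438.44585814 -389.40101554  132.76869669] 36.74494976555058 [ 0.38643076 -0.02127377  0.12201743]
3 [ 98.6232376 295.5761162] [453.22002638 262.37643972]
81 [ 85.31130994 273.98798818] [470.47977482 258.83055425]
t []
s []
```

```bash
python3 - <<'E'
from h import *
R["yellow"]=((19,130,50),(34,255,255))
t=snap("top");s=snap("scene")
for n,v,r in(("t",t,(380,180,520,320)),("s",s,(60,240,180,350))): print(n,[(b[0],np.round(b[1][0]),np.round(b[1][1]),b[1][2]) for b in blobs(v[0],"yellow",3,r)])
b=cv2.resize(s[0][200:350,40:240],(600,450)); cv2.imwrite("pics/c6.png",b)
E
```

```text
t [(39.5, array([466., 256.]), array([ 5., 11.]), 63.43495178222656), (3.5, array([506., 229.]), array([2., 5.]), 90.0)]
s [(116.0, array([ 87., 277.]), array([15., 10.]), 18.434947967529297)]
```

View pics/c6.png

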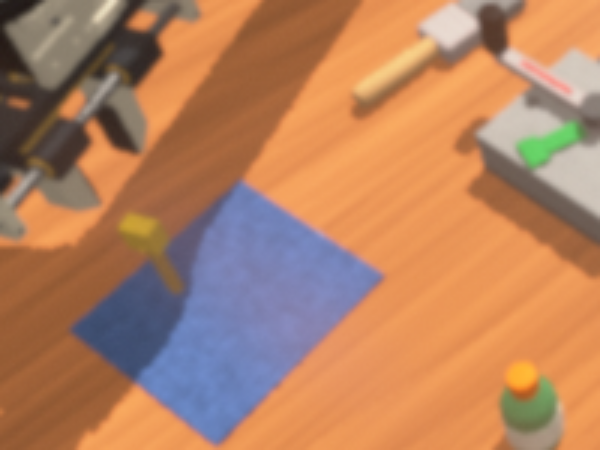

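The pin stands upright on the mat with its foot at scene (100,296). I tip it with closed fingers along tool +x, towards the mat's centre.

arm_command --increments '[1, -25, 0, 0, 0, 1, -45, 0, 0, 0, 1, -45, 0, 0, 0, 1, -45, 0, 0, 0, 1, -45, 0, 30, 0, 1, -45, 0, 60, 0, 1, -45, 0, 70, 0, 1, -35, 0, 70, 0, 1, -27, 0, 70, 0, 1, -22, 0, 70, 0, 1, -18, 0, 70, 0, 1, -14, 0, 70, 0, 1, -10, 0, 70, 0, 1, -6, 0, 70, 0, 1, -2, 0, 70, 0, 1, -2, 0, 70, 0, 1, -2, 0, 70, 0, 1, -20, 0, 40, 0, 1, -40, 0, 0, 0, 1, -60, 0, -40, 0]'

```text
time: 12.38
tool_pos: [384.2, -416.8, 173.7]
tcp_rot: [-3.141, 0.0, 0.469]
contact_force: [0.3, -0.1, -0.1]
grip_width: 0.8
```

```bash
python3 - <<'E'
from h import *
R["yellow"]=((19,130,50),(34,255,255))
t=snap("top");s=snap("scene");o=sensors.get_obs();print(o["tool_pos"])
T=blobs(t[0],"yellow",10,(390,180,500,320)); S=blobs(s[0],"yellow",3,(60,240,180,350))
for n,v in(("t",T),("s",S)): print(n,[(b[0],np.round(b[1][0]),np.round(b[1][1]),b[1][2]) for b in v])
if T and S: print(tri(t,T[0][1][0],s,S[0][1][0]))
b=cv2.resize(s[0][200:350,40:240],(600,450)); cv2.imwrite("pics/c7.png",b)
E
```

```text
[ 384.87326188 -419.53337537  177.4106099 ]
t [(135.5, array([444., 241.]), array([35.,  9.]), 38.65980529785156)]
s [(63.0, array([128., 299.]), array([15.,  6.]), 4.763641834259033)]
(array([ 492.62587926, -362.54175804,   19.10521806]), np.float64(11.241784294410628))
```

View pics/c7.png

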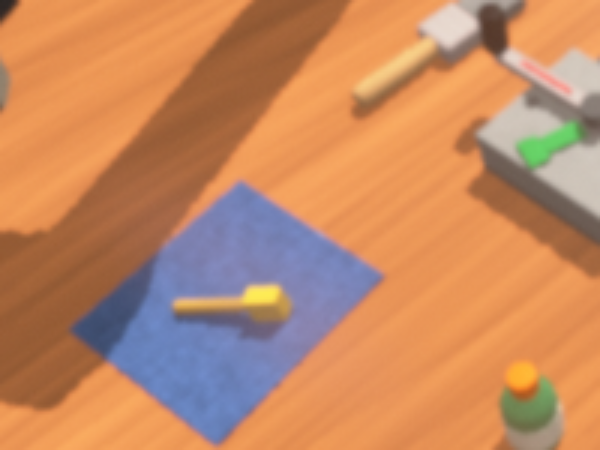

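The pin lies flat, well inside the mat, with foot and head at crop pixels (175,306) and (268,303). Next I go to the knob with the jaws tangential to its swing.

arm_command --increments '[0.45, 40, -45, 0, 10, 0.45, 85, -90, 0, 20.9, 0.45, 130, -140, 0, 20.9, 0.45, 175, -185, 0, 20.9, 0.45, 211.4, -225.4, 0, 20.9, 0.45, 211.4, -225.4, 0, 20.9, 0.45, 211.4, -225.4, 0, 20.9, 0.45, 211.4, -225.4, 30, 20.9, 0.45, 211.4, -225.4, 50, 20.9, 0.45, 211.4, -225.4, 50, 20.9]'

```text
time: 13.72
tool_pos: [470.4, -121.3, 121.3]
tcp_rot: [-3.14, 0.003, 0.102]
contact_force: [-0.2, -0.3, 0.4]
grip_width: 50.3
```

```bash
python3 - <<'E'
from h import *
v=snap("wrist"); o=sensors.get_obs();print(o["tool_pos"],o["tcp_rot"],o["grip_width"]); T=T_tool()
p=np.array([471,-119.7,96]); print("exp knob px",proj(v,p))
b=v[0][130:330,120:440]; cv2.imwrite("pics/c8.png",cv2.resize(b,None,fx=2,fy=2))
E
```

```text
[ 471.1911822  -121.32984266  122.38167382] [-3.14100558e+00  1.16893911e-03  1.01927468e-01] 50.407028913303144
exp knob px [275.20220865 236.68331587]
```

View pics/c8.png

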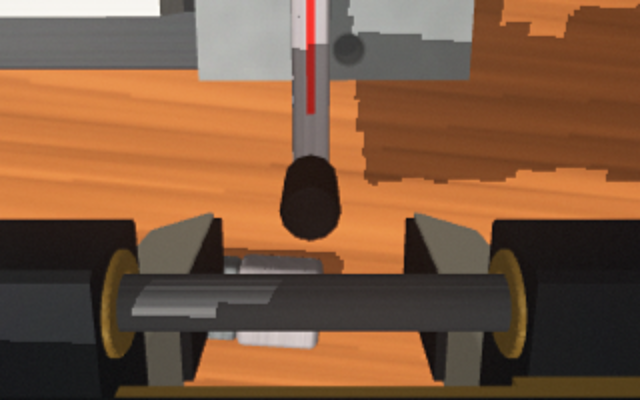

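The knob is centred between the jaws, at (275,235) against a predicted (275,237). I descend and grip.

arm_command --increments '[0.45, 0, 0, 20, 0, 0.45, 0, 0, 40, 0, 0.45, 0, 0, 60, 0, 0.45, 0, 0, 60, 0, 1, 0, 0, 60, 0, 1, 0, 0, 60, 0, 1, 0, 0, 60, 0, 1, 0, 0, 60, 0, 1, 0, 0, 60, 0]'

```text
time: 14.9
tool_pos: [471.9, -120.1, 63.1]
tcp_rot: [3.141, -0.001, 0.104]
contact_force: [-0.2, -0.3, 4.7]
grip_width: 19.4
```

arm_command --increments '[1, 0.3, 8, 0, -4.6, 1, 1.3, 15.9, 0, -9.2, 1, 2.9, 23.8, 0, -13.8, 1, 5.1, 31.5, 0, -18.3, 1, 7.9, 38.9, 0, -22.9, 1, 11.3, 46.2, 0, -27.5, 1, 15.3, 53.1, 0, -32.1, 1, 19.8, 59.7, 0, -36.7, 1, 24.8, 65.9, 0, -41.3, 1, 30.3, 71.7, 0, -45.8, 1, 36.3, 77.1, 0, -50.4, 1, 42.7, 81.9, 0, -55, 1, 49.4, 86.2, 0, -59.6, 1, 56.4, 90, 0, -64.2, 1, 63.8, 93.2, 0, -68.8, 1, 63.8, 93.2, 0, -68.8, 1, 63.8, 93.2, 0, -68.8]'

```text
time: 17.02
tool_pos: [545.4, -205.6, 63.1]
tcp_rot: [3.141, -0.001, 1.305]
contact_force: [1.4, 3.8, 4.9]
grip_width: 19.3
```

```bash
python3 - <<'E'
from h import *
v=snap("wrist"); o=sensors.get_obs();print(o["tool_pos"],o["tcp_rot"],o["grip_width"],o["contact_force"])
d=np.array([570.2,-109.8])-o["tool_pos"][:2];print("theta",np.arctan2(d[1],d[0])-.1055,np.linalg.norm(d))
b=v[0][0:300,120:440]; cv2.imwrite("pics/c9.png",cv2.resize(b,None,fx=2,fy=2))
E
```

```text
[ 545.36980283 -205.60896108   63.08980565] [ 3.14053531e+00 -6.31486097e-04  1.30520234e+00] 19.299273315982187 [2.68884747 3.17270551 6.47416515]
theta 1.2117118485555791 98.97421742018211
```

View pics/c9.png

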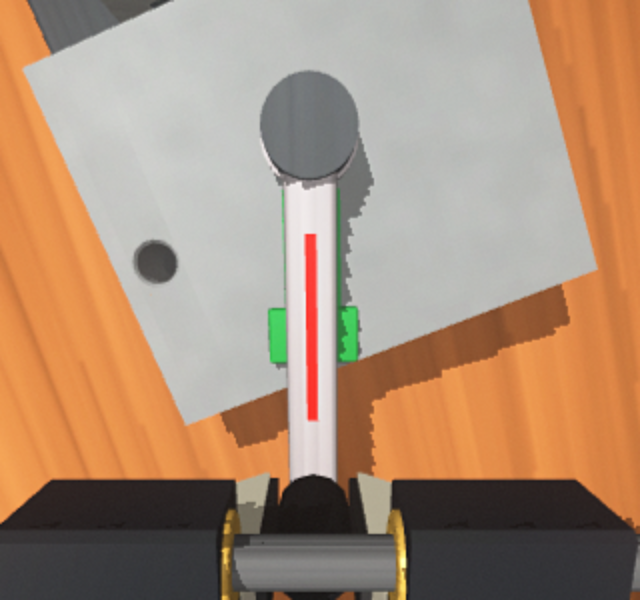

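The arm lies centred over the green T, with green showing 18 px on the left and 22 px on the right, about 0.01 rad off. I release, rise and measure the raised blanks from two places.

arm_command --increments '[0.7, 0, 0, 0, 0, 0.45, 0, 0, 0, 0, 0.45, 0, 0, 0, 0, 0.45, 0, 0, -30, 0, 0.45, 0, 0, -70, 0, 0.45, 30, -3, -110, -10, 0.45, 70, -7, -130, -21.3, 0.45, 96.6, -10.8, -130, -21.3, 0.45, 96.6, -10.8, -130, -21.3, 0.45, 96.6, -10.8, -130, -21.3]'

```text
time: 18.32
tool_pos: [559.6, -110.7, 192.4]
tcp_rot: [-3.141, 0.0, 1.676]
contact_force: [0.3, -0.6, 0.4]
grip_width: 50.3
```

```bash
python3 - <<'E'
from h import *
import pickle
v=snap("wrist","w10"); print(T_tool()[:3,3],sensors.get_obs()["tcp_rot"]); pickle.dump((v[1],v[2]),open("w10.pkl","wb"))
for b in blobs(v[0],"red",150):
    P=np.array([plane(v,p,64)[:2] for p in b[2][:,0]],np.float32);print(b[1],cv2.minAreaRect(P))
E
```

```text
[ 559.55860654 -110.92848289  192.2960304 ] [-3.14089326e+00  2.98119973e-05  1.67583083e+00]
((289.0, 112.0), (34.0, 26.0), 90.0) ((561.68603515625, -28.527963638305664), (23.13261604309082, 29.032379150390625), 5.987334728240967)
((290.0, 7.5), (15.0, 28.0), 90.0) ((553.1019287109375, 53.422874450683594), (23.15450668334961, 10.882051467895508), 5.987467288970947)
```

arm_command --increments '[0.45, -30, 0, -10, 0, 0.45, -60, 0, -20, 0, 0.45, -60, 0, -20, 0, 0.45, -60, 0, -20, 0]'

```text
time: 18.88
tool_pos: [565.6, -169.9, 212.0]
tcp_rot: [-3.141, -0.001, 1.675]
contact_force: [0.5, 0.4, -0.3]
grip_width: 50.6
```

```bash
python3 - <<'E'
from h import *
import pickle
c,M=pickle.load(open("w10.pkl","rb")); a=(cv2.imread("pics/w10.png"),c,M)
v=snap("wrist","w11"); print(T_tool()[:3,3],sensors.get_obs()["tcp_rot"])
# orange dot = inside red; use dot centroid
def dots(v):
    m=cv2.inRange(cv2.cvtColor(v[0],cv2.COLOR_BGR2HSV),(9,200,200),(20,255,255)); out=[]
    for b in blobs(v[0],"red",150):
        x,y,w,h=cv2.boundingRect(b[2]); k=np.zeros_like(m);k[y:y+h,x:x+w]=m[y:y+h,x:x+w];q=cv2.moments(k,True)
        if q["m00"]>20: out.append((q["m10"]/q["m00"],q["m01"]/q["m00"]))
    return sorted(out,key=lambda p:-p[1])
A,B=dots(a),dots(v); print(A,B)
for p,q in zip(A,B): print(tri(a,p,v,q), plane(a,p,64),plane(v,q,64))
cv2.imwrite("pics/c11.png",np.hstack([a[0][0:290,130:430],v[0][0:290,130:430]]))
E
```

```text
[ 565.66246522 -169.41628465  212.05891297] [-3.14053289e+00 -1.01687575e-03  1.67631675e+00]
[(289.13592233009706, 115.1747572815534)] []
```

View pics/c11.png

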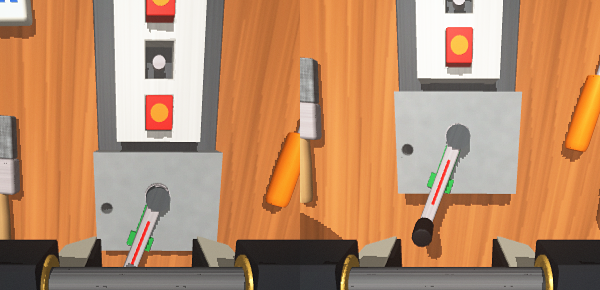

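The lever stays over the mark, and the blanks stand proud: the near one has its dot at (289,115) in the first view and (289,45) in the second. I triangulate its height and measure the tray.

```bash
python3 - <<'E'
from h import *
import pickle
c,M=pickle.load(open("w10.pkl","rb")); a=(cv2.imread("pics/w10.png"),c,M)
v=snap("wrist")
def dot(im,roi):
    x0,y0,x1,y1=roi;m=cv2.inRange(cv2.cvtColor(im[y0:y1,x0:x1],cv2.COLOR_BGR2HSV),(9,150,150),(25,255,255));q=cv2.moments(m,True);return q["m10"]/q["m00"]+x0,q["m01"]/q["m00"]+y0
p,q=dot(a[0],(277,97,302,130)),dot(v[0],(277,30,301,60));print(p,q,tri(a,p,v,q))
t=snap("top");s=snap("scene")
def tray(v,seed,lo,hi):
    hsv=cv2.cvtColor(v[0],cv2.COLOR_BGR2HSV); m=cv2.inRange(hsv,lo,hi); m=cv2.morphologyEx(m,cv2.MORPH_OPEN,np.ones((3,3)))
    n,l,st,ce=cv2.connectedComponentsWithStats(m); k=l[seed[1],seed[0]]; return (l==k).astype(np.uint8)*255,st[k],ce[k]
m,st,ce=tray(t,(112,290),(14,90,180),(26,180,255)); print("top",st,ce)
cs=max(cv2.findContours(m,0,1)[0],key=cv2.contourArea); P=np.array([plane(t,x,5)[:2] for x in cs[:,0]],np.float32);print("floor rect",cv2.minAreaRect(P))
m2,st2,ce2=tray(s,(342,138),(14,90,150),(28,180,255)); print("scene",st2,ce2)
if k:=ce2 is not None: print("tri ctr",tri(t,ce,s,ce2))
im=t[0].copy();cv2.drawContours(im,[cs],-1,(255,0,0),1);cv2.imwrite("pics/c12.png",np.hstack([cv2.resize(im[220:360,50:190],(400,400)),cv2.resize(s[0][100:180,290:390],(400,400))]))
E
```

```text
(288.8854961832061, 112.22137404580153) (289.02867383512546, 45.0) (array([561.69868476, -28.52856381,  64.37019255]), np.float64(0.07945067102141855))
top [  76  247   71   89 4032] [113.51686508 289.96205357]
floor rect ((482.3072509765625, 370.2967529296875), (165.29420471191406, 129.75035095214844), 9.094417572021484)
scene [  151    60   340   221 16385] [333.335917   145.94653647]
tri ctr (array([475.78908851, 363.45777406, -19.23379092]), np.float64(11.392051065520821))
```

View pics/c12.png

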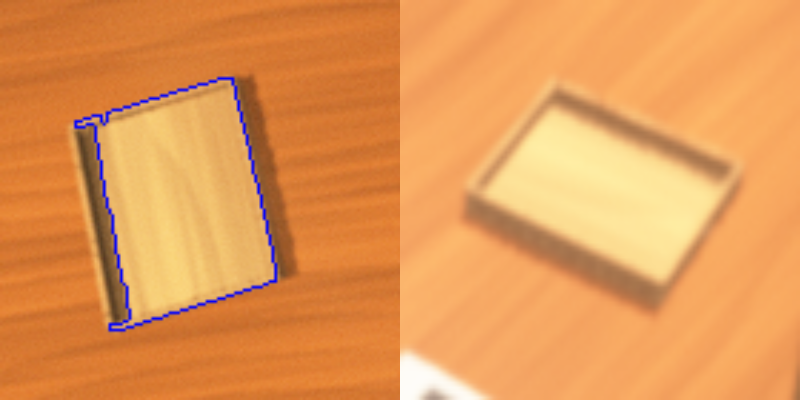

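The near blank's top is at z=64.4, which is 14 mm proud and consistent with the lever angle. The tray centre is about (481,365), yaw 9°, unmoved. I grasp the near blank.

arm_command --increments '[0.45, 50, 4, 0, 0, 0.45, 100, 8, 20, 0, 0.45, 140.8, 10.8, 60, 0, 0.45, 140.8, 10.8, 100, 0, 0.45, 140.8, 10.8, 130, 0, 0.45, 140.8, 10.8, 150, 0, 0.45, 140.8, 10.8, 160.7, 0, 0.45, 140.8, 10.8, 160.7, 0, 1, 140.8, 10.8, 160.7, 0, 1, 140.8, 10.8, 160.7, 0, 1, 140.8, 10.8, 160.7, 0, 1, 140.8, 10.8, 160.7, 0, 1, 140.8, 10.8, 155, 0, 1, 140.8, 10.8, 145, 0, 1, 140.8, 10.8, 130, 0, 1, 140.8, 10.8, 100, 0, 1, 140.8, 10.8, 60, 0, 1, 140.8, 10.8, 60, 0]'

```text
time: 21.32
tool_pos: [564.1, -28.9, 157.0]
tcp_rot: [3.134, 0.002, 1.677]
contact_force: [0.7, 0.4, -0.1]
grip_width: 23.5
```

```bash
cat >> h.py <<'E'
def traypose(t):
    hsv=cv2.cvtColor(t[0],cv2.COLOR_BGR2HSV); m=cv2.inRange(hsv,(14,90,180),(26,180,255)); m[:, 230:]=0; m[:230]=0
    m=cv2.morphologyEx(m,cv2.MORPH_OPEN,np.ones((3,3)))
    cs=max(cv2.findContours(m,0,1)[0],key=cv2.contourArea); r=cv2.minAreaRect(np.array([plane(t,x,18)[:2] for x in cs[:,0]],np.float32)); return r
E
python3 - <<'E'
from h import *
t=snap("top"); o=sensors.get_obs();print(o["tool_pos"],o["tcp_rot"],o["grip_width"],o["contact_force"])
print("tray",traypose(t)); print(tri(t,(110.7,291.4),snap("scene"),(341.5,136.2)))
E
```

```text
[562.84182254 -28.69754922 154.87622156] [3.13764456e+00 1.09682672e-03 1.67678425e+00] 23.679145188601993 [-0.36462495 -0.05683448 -0.43776989]
tray ((481.3181457519531, 365.873046875), (163.9691619873047, 131.36817932128906), 8.658736228942871)
(array([480.19557362, 371.36011193,   7.55504252]), np.float64(2.9355322905038794))
```

arm_command --increments '[1, 40, -4, 0, 0, 1, 85, -8, 0, 0, 1, 130, -12, 0, 0, 1, 175, -16, 0, 0, 1, 220, -21, 0, 0, 1, 265, -25, 0, 0, 1, 310, -29, 0, 0, 1, 355, -33, 0, -3, 1, 400, -38, 0, -3, 1, 428.4, -40.3, 0, -3, 1, 428.4, -40.3, 30, -3, 1, 428.4, -40.3, 70, -3, 1, 428.4, -40.3, 70, -3]'

```text
time: 23.05
tool_pos: [473.9, 391.6, 78.6]
tcp_rot: [-3.133, 0.004, 1.729]
contact_force: [0.4, -0.4, -0.6]
grip_width: 23.5
```

```bash
python3 - <<'E'
from h import *
t=snap("top");v=snap("wrist");s=snap("scene"); o=sensors.get_obs();print(o["tool_pos"],o["tcp_rot"],o["grip_width"],o["contact_force"])
cv2.imwrite("pics/c13.png",np.hstack([cv2.resize(s[0][60:200,270:430],(400,350)),cv2.resize(t[0][200:360,40:200],(350,350))]))
E
```

```text
[477.2179148  393.47001261  83.84204677] [ 3.14028540e+00 -6.05563109e-04  1.72898164e+00] 23.50214416788392 [-0.38053636 -0.08926836 -0.60889886]
```

View pics/c13.png

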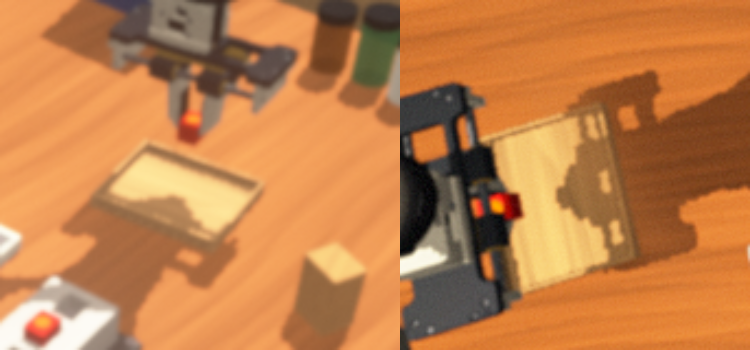

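The blank is held level over the tray, whose top-view corner at (133,247) has not moved. I lower and release.

arm_command --increments '[1, 0, 0, 25, 0, 1, 0, 0, 45, 0, 1, 0, 0, 58, 0, 1, 0, 0, 63, 0, 1, 0, 0, 65, 0, 1, 0, 0, 65, 0, 0.8, 0, 0, 65, 0, 0.65, 0, 0, 65, 0, 0.6, 0, 0, 65, 0, 0.6, 0, 0, 50, 0, 0.6, 0, 0, 20, 0, 0.6, 0, 0, -20, 0, 0.6, 0, 0, -60, 0, 0.6, 0, 0, -70, 0, 0.6, 0, 0, -70, 0]'

```text
time: 25.08
tool_pos: [476.7, 393.3, 153.4]
tcp_rot: [3.14, -0.001, 1.729]
contact_force: [-0.4, 0.9, 0.6]
grip_width: 36.8
```

```bash
python3 - <<'E'
from h import *
o=sensors.get_obs();print(o["tool_pos"],o["tcp_rot"],o["grip_width"],o["contact_force"])
t=snap("top");s=snap("scene")
for n,v,r in(("t",t,(50,220,200,360)),("s",s,(290,90,400,180))): print(n,[(b[0],b[1]) for b in blobs(v[0],"red",4,r)])
print("exp",proj(t,[476.9,393.2,29]),proj(s,[476.9,393.2,29]))
E
```

```text
[476.69419289 393.26671556 153.42252458] [ 3.14027943e+00 -5.74488861e-04  1.72919587e+00] 36.760436570794205 [-0.3958382   0.86756297  0.63253651]
t [(53.5, ((96.7358627319336, 294.575439453125), (10.576762199401855, 15.109660148620605), 74.05460357666016))]
s [(17.5, ((345.7353210449219, 129.94117736816406), (6.063390731811523, 10.186494827270508), 75.96376037597656))]
exp [ 95.02025496 293.48341151] [344.87867567 126.73155012]
```

arm_command --increments '[0.45, -40, 3, 0, 3, 0.45, -85, 6, 0, 3, 0.45, -130, 9, 0, 3, 0.45, -175, 12, 0, 3, 0.45, -220, 15, 0, 3, 0.45, -265, 18, 0, 3, 0.45, -310, 21, -20, 3, 0.45, -355, 24, -40, 3, 0.45, -400, 28, -40, 3, 0.45, -420, 28, -40, 3, 0.45, -420, 28, -40, 3, 0.45, -420, 28, -40, 3]'

```text
time: 26.68
tool_pos: [569.9, -15.7, 192.0]
tcp_rot: [-3.14, -0.001, 1.678]
contact_force: [0.3, -0.1, -0.2]
grip_width: 50.3
```

```bash
python3 - <<'E'
from h import *
o=sensors.get_obs();print(o["tool_pos"],o["tcp_rot"],o["grip_width"])
v=snap("wrist","w14"); t=snap("top")
for b in blobs(v[0],"red",150):
    P=np.array([plane(v,p,64)[:2] for p in b[2][:,0]],np.float32);print(b[1],cv2.minAreaRect(P))
T=blobs(t[0],"red",20,(225,215,265,255)); print([b[1] for b in T]); 
b=blobs(v[0],"red",150)[0]
if T: print(tri(v,b[1][0],t,T[0][1][0]))
E
```

```text
[569.88498306 -15.74985173 192.03019366] [-3.14014274e+00 -1.06193770e-03  1.67766428e+00] 50.28621130763588
((266.5, 114.0), (34.0, 25.0), 90.0) ((551.9328002929688, 62.679283142089844), (22.63165855407715, 29.0989933013916), 6.067994117736816)
[((249.00001525878906, 234.50003051757812), (10.733125686645508, 5.81377649307251), 63.43495178222656)]
(array([552.34999069,  57.44193574,  61.83322319]), np.float64(5.526452217768597))
```

arm_command --increments '[0.45, 40, -5, 20, 0, 0.45, 80.8, -9.7, 60, 0, 0.45, 80.8, -9.7, 90, 0, 0.45, 80.8, -9.7, 115, 0, 0.45, 80.8, -9.7, 132, 0, 0.45, 80.8, -9.7, 140.7, 0, 0.45, 80.8, -9.7, 140.7, 0, 1, 80.8, -9.7, 140.7, 0, 1, 80.8, -9.7, 140.7, 0, 1, 80.8, -9.7, 140.7, 0, 1, 80.8, -9.7, 140.7, 0, 1, 80.8, -9.7, 135, 0, 1, 80.8, -9.7, 125, 0, 1, 80.8, -9.7, 110, 0, 1, 80.8, -9.7, 80, 0, 1, 80.8, -9.7, 40, 0, 1, 80.8, -9.7, 40, 0]'

```text
time: 28.9
tool_pos: [554.4, 62.2, 157.0]
tcp_rot: [3.134, 0.001, 1.677]
contact_force: [0.7, -0.2, -0.9]
grip_width: 23.6
```

```bash
python3 - <<'E'
from h import *
t=snap("top"); o=sensors.get_obs();print(o["tool_pos"],o["tcp_rot"],o["grip_width"],o["contact_force"])
print("tray",traypose(t)); print([(b[0],b[1][0]) for b in blobs(t[0],"red",4,(50,220,200,360))])
E
```

```text
[553.11787612  62.18421633 154.86596635] [3.13756240e+00 4.86142551e-04 1.67685819e+00] 23.618749192246657 [-0.24397804 -0.28507329 -0.87852518]
tray ((481.4305419921875, 367.1777648925781), (163.8538360595703, 132.65650939941406), 9.840826988220215)
[(52.5, (96.85000610351562, 294.5500183105469))]
```

arm_command --increments '[1, 40, -5, 0, 0, 1, 85, -11, 0, 0, 1, 130, -17, 0, 0, 1, 175, -23, 0, 0, 1, 220, -29, 0, 0, 1, 255, -34, 0, -3, 1, 280.7, -37.5, 0, -3, 1, 280.7, -37.5, 30, -3, 1, 280.7, -37.5, 65, -3, 1, 280.7, -37.5, 70, -3, 1, 280.7, -37.5, 70, -3]'

```text
time: 30.32
tool_pos: [485.3, 337.2, 82.8]
tcp_rot: [-3.141, 0.0, 1.729]
contact_force: [-0.2, 0.0, 1.3]
grip_width: 23.9
```

```bash
python3 - <<'E'
from h import *
v=snap("wrist","w15"); t=snap("top","t15"); s=snap("scene"); o=sensors.get_obs();print(o["tool_pos"],o["tcp_rot"],o["grip_width"],o["contact_force"])
for n,w,r in(("t",t,(50,220,220,360)),("s",s,(290,90,400,180)),("w",v,(0,0,560,420))): print(n,[(b[0],np.round(b[1][0],1),np.round(b[1][1])) for b in blobs(w[0],"red",4,r)])
x,y,z=o["tool_pos"]; print("held top centre exp",proj(t,[x,y,z+12]),proj(s,[x,y,z+12])); print("blank1 in wrist exp",proj(v,[475.5,392,29]))
for q in((-80,-65),(80,-65),(80,65)):
    u=np.array([.988,.155]);w=np.array([-.155,.988]);print("tray corner exp top",proj(t,[*(np.array([481.3,365.7])+q[0]*u+q[1]*w),18]))
E
```

```text
[486.11042631 337.652223    84.14530109] [ 3.13922333e+00 -8.47525403e-04  1.72896924e+00] 23.88166499722043 [-0.09180762 -0.39291425  0.46328465]
t [(29.5, array([113.4, 281.9]), array([9., 6.])), (9.0, array([103.1, 283.3]), array([4., 7.]))]
s [(28.5, array([345.7, 130.3]), array([ 7., 10.])), (28.5, array([335. , 120.3]), array([11.,  7.]))]
w [(1453.0, array([277. , 145.5]), array([43., 34.])), (1422.0, array([276. , 244.5]), array([43., 46.]))]
held top centre exp [107.64328174 284.34529302] [337.31690769 116.62518564]
blank1 in wrist exp [275.29826544 147.54385208]
tray corner exp top [147.6064205  317.50982246]
tray corner exp top [131.90276684 245.79352786]
tray corner exp top [ 73.69624831 262.77231993]
```

arm_command --increments '[1, 0, 0, 25, 0, 1, 0, 0, 45, 0, 1, 0, 0, 58, 0, 1, 0, 0, 63, 0, 1, 0, 0, 65, 0, 1, 0, 0, 65, 0, 0.8, 0, 0, 65, 0, 0.65, 0, 0, 65, 0, 0.6, 0, 0, 65, 0, 0.6, 0, 0, 50, 0, 0.6, 0, 0, 20, 0, 0.6, 0, 0, -20, 0, 0.6, 0, 0, -60, 0, 0.6, 0, 0, -70, 0, 0.6, 0, 0, -70, 0]'

```text
time: 32.35
tool_pos: [485.4, 337.4, 153.5]
tcp_rot: [3.14, -0.001, 1.729]
contact_force: [-0.0, -1.4, -0.1]
grip_width: 36.5
```

```bash
python3 - <<'E'
from h import *
t=snap("top"); s=snap("scene"); o=sensors.get_obs();print(o["tool_pos"],o["grip_width"],o["contact_force"])
for n,w,r in(("t",t,(50,220,220,360)),("s",s,(290,90,400,180))): print(n,[(b[0],np.round(b[1][0],1),np.round(b[1][1])) for b in blobs(w[0],"red",4,r)],"exp",proj(w,[485.5,337.8,29]))
E
```

```text
[484.564248   336.95038205 151.56159974] 36.71343117125632 [ 1.17369154  0.41359726 -0.62956725]
t [(34.0, array([122.3, 286.8]), array([10., 14.])), (15.0, array([101. , 290.5]), array([5., 4.]))] exp [120.95356593 285.8010712 ]
s [(40.0, array([340.5, 133.5]), array([ 7., 24.]))] exp [335.35136761 136.53350762]
```

Both blanks are in the tray. Back to the knob over the mark.

arm_command --increments '[0.45, -45, -2, 0, 0, 0.45, -95, -4, 0, 0, 0.45, -145, -7, 0, 0, 0.45, -195, -9, 0, 0, 0.45, -245, -12, 0, 0, 0.45, -295, -14, 0, 8, 0.45, -345, -16, 0, 16, 0.45, -395, -19, 0, 24.3, 0.45, -445, -21, 0, 24.3, 0.45, -495, -24, 0, 24.3, 0.45, -546.4, -26.2, 0, 24.3, 0.45, -546.4, -26.2, 0, 24.3, 0.45, -546.4, -26.2, 30, 24.3, 0.45, -546.4, -26.2, 30, 24.3, 0.45, -546.4, -26.2, 30, 24.3]'

```text
time: 34.33
tool_pos: [545.7, -205.6, 122.9]
tcp_rot: [-3.141, -0.0, 1.306]
contact_force: [-1.1, -0.5, 1.2]
grip_width: 50.4
```

```bash
python3 - <<'E'
from h import *
v=snap("wrist","w16"); o=sensors.get_obs();print(o["tool_pos"],o["tcp_rot"],o["grip_width"])
print("exp knob top",proj(v,[545.2,-205.9,96]))
m=cv2.inRange(v[0],(0,0,0),(45,45,45)); m[:130]=0;m[262:]=0;m[:,:230]=0;m[:,322:]=0
n,l,st,ce=cv2.connectedComponentsWithStats(m); print([(s.tolist(),c.round(1).tolist()) for s,c in zip(st[1:],ce[1:]) if s[4]>60])
t=snap("top")
for nme,w,r in(("t",t,(50,220,220,360)),): print(nme,[(b[0],np.round(b[1][0],1),np.round(b[1][1])) for b in blobs(w[0],"red",4,r)],proj(t,[485.5,337.8,29]),proj(t,[476.9,393.2,29])); print("tray",traypose(t))
E
```

```text
[ 545.98826372 -205.86845816  123.40298146] [ 3.14085979e+00 -9.86456870e-06  1.30582011e+00] 50.60605629851503
exp knob top [276.73032514 238.86386533]
[([262, 210, 29, 41, 453], [276.6, 223.7])]
t [(57.5, array([ 97. , 294.4]), array([11., 15.])), (25.0, array([121.9, 287. ]), array([10., 13.]))] [120.95356593 285.8010712 ] [ 95.02025496 293.48341151]
tray ((481.4303894042969, 365.94512939453125), (163.45889282226562, 129.7874755859375), 9.07007884979248)
```

The knob is centred at column 276.6 (expected 276.7), and the tray and blanks are unchanged. I grip it and swing back to rest.

arm_command --increments '[0.45, 0, 0, 20, 0, 0.45, 0, 0, 40, 0, 0.45, 0, 0, 60, 0, 0.45, 0, 0, 60, 0, 1, 0, 0, 60, 0, 1, 0, 0, 60, 0, 1, 0, 0, 60, 0, 1, 0, 0, 60, 0, 1, 0, 0, 60, 0]'

```text
time: 35.55
tool_pos: [545.7, -206.5, 63.2]
tcp_rot: [3.141, 0.0, 1.305]
contact_force: [-1.4, -0.1, 4.3]
grip_width: 19.4
```

arm_command --increments '[1, 0.3, -8, 0, 4.6, 1, 1.3, -15.9, 0, 9.2, 1, 2.9, -23.8, 0, 13.8, 1, 5.1, -31.5, 0, 18.3, 1, 7.9, -38.9, 0, 22.9, 1, 11.3, -46.2, 0, 27.5, 1, 15.3, -53.1, 0, 32.1, 1, 19.8, -59.7, 0, 36.7, 1, 24.8, -65.9, 0, 41.3, 1, 30.3, -71.7, 0, 45.8, 1, 36.3, -77.1, 0, 50.4, 1, 42.7, -81.9, 0, 55, 1, 49.4, -86.2, 0, 59.6, 1, 56.4, -90, 0, 64.2, 1, 63.8, -93.2, 0, 68.8, 1, 66.1, -94.1, 0, 68.8, 1, 66.1, -94.1, 0, 68.8]'

```text
time: 37.67
tool_pos: [471.2, -119.8, 63.1]
tcp_rot: [3.139, 0.002, 0.105]
contact_force: [-8.1, -12.0, 6.5]
grip_width: 19.2
```

```bash
python3 - <<'E'
from h import *
o=sensors.get_obs();print(o["tool_pos"],o["tcp_rot"],o["grip_width"],o["contact_force"])
d=np.array([570.2,-109.8])-o["tool_pos"][:2];print("theta",np.arctan2(d[1],d[0])-.1055,np.linalg.norm(d))
E
```

```text
[ 471.15562011 -119.83030218   63.14938186] [3.13881872e+00 1.84673702e-03 1.04535174e-01] 19.189148608014197 [ -8.08710313 -12.03604994   6.48009543]
theta -0.004573302744760019 99.55097262379127
```

At the stop: the force is 12 N against the jaws. I release, rise and move clear.

arm_command --increments '[0.8, 0, 0, 0, 0, 0.45, 0, 0, 0, 0, 0.45, 0, 0, 0, 0, 0.45, 0, 0, -30, 0, 0.45, 0, 0, -70, 0, 0.45, 0, 0, -120, 0, 0.45, -20, -60, -150, 0, 0.45, -40, -120, -160, 0, 0.45, -60, -180, -160, 0, 0.45, -60, -250, -160, 0, 0.45, -60, -310, -160, 0, 0.45, -60, -310, -160, 0, 0.45, -60, -310, -160, 0]'

```text
time: 39.3
tool_pos: [379.9, 184.8, 222.5]
tcp_rot: [3.141, 0.0, 0.107]
contact_force: [0.8, -0.4, -0.0]
grip_width: 50.5
```

```bash
python3 - <<'E'
from h import *
t=snap("top","tf");s=snap("scene","sf");o=sensors.get_obs();print(o["time"],o["tool_pos"],o["contact_force"])
a=cv2.imread("pics/top0.png");b=cv2.imread("pics/scene0.png")
# lever: black knob blob before/after
for n,i in(("before",a),("after",t[0])): print(n,[(x[0],np.round(x[1][0],1)) for x in blobs(i,"black",15,(325,245,350,275))],[(x[0],np.round(x[1][0],1)) for x in blobs(i,"green",15,(300,200,370,260))])
R["yellow"]=((19,130,50),(34,255,255))
# whole-tray red blobs
print([(x[0],np.round(x[1][0],1)) for x in blobs(t[0],"red",8,(50,220,220,360))],"tray",traypose(t))
print([(x[0],np.round(x[1][0],1)) for x in blobs(s[0],"red",8,(290,90,400,180))])
cv2.imwrite("pics/final.png",np.vstack([t[0][130:350,60:500],cv2.resize(s[0][90:350,40:420],(440,301))]))
E
```

```text
39.4 [380.36232167 183.28523806 222.54761641] [ 0.41167076 -0.4078322   0.72483441]
before [(38.5, array([338. , 261.5]))] [(137.0, array([339.5, 221. ]))]
after [(49.0, array([337.5, 261.5]))] [(135.5, array([339.5, 221. ]))]
[(45.5, array([ 96.9, 294.8])), (26.5, array([127.3, 286.7]))] tray ((491.8367614746094, 368.66900634765625), (141.58038330078125, 131.417236328125), 9.550207138061523)
[(23.5, array([337., 137.])), (10.5, array([345.9, 129.8]))]
```

View pics/final.png

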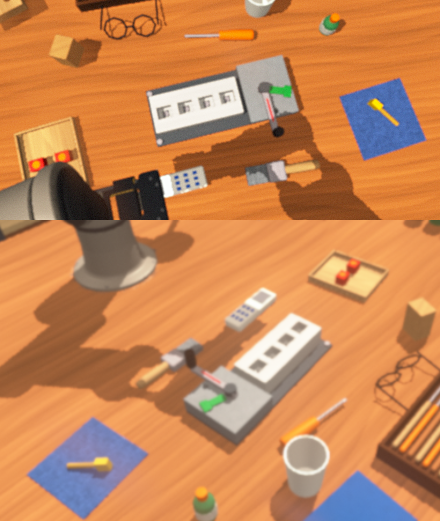

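All wells are empty, both blanks lie separately on the tray floor, the pin is flat on the mat, and the lever is at rest with its knob at (337.5,261.5), against (338,261.5) at the start. The tray reading was only clipped by the arm. I hand in.

```bash
python3 -c "
from plant import ticket
print(ticket.close_job())"
```

```text
the job is handed in; nothing more can be done
None
```

The job is done and handed in at about 39 s on the robot's clock, with no failed grasps or collisions.

- **Pin:** I drew it straight up out of its sleeve, stood it on the mat and tipped it over. It lies flat, well inside the mat.
- **Lever to the mark:** I turned it by the knob to about 1.21 rad. The wrist view showed the arm centred over the green mark to about 0.01 rad.
- **Blanks:** two were present, in the wells at y = -69 and +23 mm. Once raised, the top of the y = -69 blank measured 64.4 mm above the bench, so 14 mm proud. Both now rest side by side on the tray floor.
- **Lever back to rest:** I swung it back until it pressed on its stop with about 12 N. The knob is at its starting picture position to within half a pixel.

**Last checks:** all four wells are empty, and the robot is clear of everything. In the last pictures I saw nothing else moved, though the bystanders were only checked by eye.

**Readings that disagreed:**
- My rough two-view check of the tray rim came out at 7.6 mm high instead of 18 mm, from corners picked by eye. I relied on the stated height there.
- The top-and-wrist check of the y = +23 blank had a 5.5 mm mismatch because the arm partly hid it. I used the wrist measurement instead.
- The final automatic tray fit read about 10 mm off because the arm covered part of the tray. The unblocked reading just before showed it unmoved.

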